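# Test a battery and hold the test lever in the green

## Robot

A 6-joint arm with a two-finger parallel gripper is mounted at the origin on the work surface. World frame = base frame: x ahead of the robot, y to its left, z up, the work surface at z = 0. Lengths are in mm, angles in degrees, forces in N, time in s.
With the tool pointing down it reaches from about 350 to 850 mm from the base axis. Payload 8.1 kg.
Tool frame: the origin (TCP) lies on the centre line of the jaws, within the pads' length; the fingertips stand 19 mm ahead of it and the grasp point (between the pads) is the TCP; z points along the fingers, y is the line along which they close (so a half turn about z gives the same grasp; the last joint's range is limited). The gripper opens to 85 mm and grips with 20 to 120 N. Pads are 22 mm wide; open, the fingers measure 114 mm over their backs; the gripper's body (76 mm by 85 mm) begins 54 mm behind the grasp point. The pads swing forward as they close: fully open they stand 13 mm farther back than shut.
Start: joints at [-69.981, 7.471, 85.268, -0, 87.261, -4.893], TCP at [252.757, -544.168, 250.292] pointing down, gripper open.
Joint ranges: [-169.43, 169.43], [-51.17, 129.36], [1.28, 143.12], [-76.62, 256.62], [0, 156.53], [-152.29, 152.29]. Speed limits (degrees/s): [136.94, 136.94, 159.86, 180, 180, 180].

## Interface

Orientations are given as [roll, pitch, yaw] about the fixed x, y, z axes, in that order (R = Rz(yaw) Ry(pitch) Rx(roll)).
In Python, from bench import r gives the robot as it stands. The module is installed in compiled form; this text tells all that it offers.
- The arm moves only by the tool servo_tool, never from a script. Its arguments are lists of equal length, an entry for each row: "fingers": the finger opening in m, from 0 to 0.0854; "linear": the shift along the tool's x, y, z in m, a list of three; "rotation": the turn, a rotation vector about the tool's x, y, z in degrees, a list of three. A call has 1 to 10 rows; each row is the pose to reach, as a shift and turn from the pose commanded when the call began, along the tool's axes at that moment; what a row does not reach only later rows make up. A row lasts 1/10 s, in which the tool goes at most 50 mm and 8.59 degrees, less where a joint would pass 70% of its speed; a pose out of reach is approached as far as the arm can. A call with a gripper value outside its range is refused whole. The fingers move at their own pace and stop on an object; "force" is the grip in N (left out, the last holds). Time passes only in rows, so rows that repeat a pose let the fingers close. It gives the time, the measured TCP pose, the force, the opening and the grip force at its end, in the units of the state.
- r.sense(): the state, without advancing time (a new reading comes with each control period).
- r.snapshot(name): name is "scene" or "side" or "wrist"; returns a dict with "frame" (420x560x3 uint8, red, green, blue), "fx", "fy", "cx", "cy" (pixels), "k1" (the pictures are not rectified: a ray, as slopes to the right and down, at radius r is drawn at 1 + k1 r^2 times it, then the intrinsics apply), "camera_from_world" (4x4, takes a point from world to camera coordinates). Camera axes: x right, y up, looking along -z (the intrinsics and any distortion apply to the point x, -y, -z); pixel columns grow to the right and rows downward; lengths in mm; the calibration is good to about 2 mm. A picture is of the moment at which its call begins. There is no depth.
- r.hand_in(): hands the job in; it is judged then, once.
The state is a dict: "time": time; "joint_pos": joint angles; "qd": joint speeds; "joint_efforts": joint torques, N m; "tool_pos": TCP position; "tcp_rot": TCP orientation; "ft_force": force on the tool from outside, world axes, zero at the start; "wrist_torque": the same for the moment, N m; "finger_gap": finger opening in mm; "grip_force": force on a finger pad.
Only numpy, scipy, OpenCV 4.12 (cv2) and the standard library are available. Lean on these libraries where they do the work, as an engineer would, in place of code of your own. Each camera call takes 0.05 s, during which the arm holds its last target. There are 200 camera calls.

## Task

Lay the orange battery from the rack in the raised sloping cradle of the battery tester, its nub end uphill towards the red contact, and let go of it, leaving the green battery and everything else on the desk where they are. Then press the tester's sprung lever down until the dial needle is in the middle of the green band (about half the lever's travel), never well into the red, and finish while still holding it there: do not let go.

Things in the scene. Friction and masses are not known exactly. Their poses are not given: they have to be found in the camera images.
- orange_cell_mid (a point): Orange D-size battery, a cylinder 34.2 mm in diameter and 61.4 mm long, about 0.14 kg, with a black flat end (minus) and a brass end with a small steel nub (plus). The point is its centre; its x axis runs along the cylinder towards the nub. It starts lying level on one of the two pairs of V saddles of the rack.
- orange_cell_nub (a point): Tip of the orange battery's plus nub, on its axis, 30.7 mm from the centre along +x.
- orange_cell: The same orange battery; this origin lies on the underside of the lying cylinder, 17.1 mm below its centre.
- green_cell: Green battery, same size, lying on the other saddles of the rack; leave it alone. Origin on its underside, 17.1 mm below its centre.
- rack: Fixed grey tray 90 (x) x 170 (y) x 12 mm with two pairs of blue V saddles, centred at y = +45 and -45 mm; a battery lies along x, axis 42 mm above the desk. The 5 mm thick saddles of a pair stand 21 mm either side of the battery's middle (37 mm free between them for fingers), reach 22 mm either side of its axis, tops 4 mm below it. Origin: centre of underside.
- cradle: Tester's raised cradle: two black V saddles as on the rack (x = +21, -21 mm) on a bar 22 mm wide, its top 30 mm below the origin. Origin = centre of a well seated battery, 115 mm above the desk. x runs along the battery, 15 degrees uphill, to the red contact (nub to +x); z is square to the slope. Low end: brass stop plate, 20 mm disc, face at x = -37 mm. Batteries do not slide by themselves.
- probe_tip (a point): Tip of the brass probe (8 mm thick) that sticks out of the red contact holder at the cradle's upper end (holder at cradle x = 63 to 89 mm, 13 mm high above the axis). Lever up: at cradle x = 45 mm. Pressing the lever slides it towards the battery by 52 mm per rad; it reaches the nub near lever 0.27 rad and pushes a battery that lies too far uphill down a little.
- tester: Fixed battery tester, white box 200 (x) x 220 (y) x 50 mm; origin: centre of its underside. Cradle over x = 0, y = +60 mm; lever along x at y = -65 mm, hinge at x = +70 mm, pad towards -x. A 64 mm dial lies on top at x = -58, y = 0 mm: its red needle turns with the lever over a green band, then a red one (over-pressed).
- lever_pad (a point): Centre of the upper face of the lever's red finger pad (45 mm along the lever, 44 mm wide, 10 mm thick), 140 mm from the hinge. Lever up: about 139 mm above the desk, the lever sloping up 0.25 rad towards the pad; at lever 0.27 rad it is about level and the pad face about 102 mm above the desk, 37 mm lower.
- lever_hinge (a point): Axis of the lever's hinge (parallel to the tester's y), 95 mm above the desk, at tester x = +70, y = -65 mm.
- lever (a joint): Lever angle in rad: 0 up (a spring returns it there), grows as the pad is pressed down, bottoms out at 0.50. Green band 0.21 to 0.33, middle 0.27; red from 0.39. Force needed at the pad: about 2 N to start, 6 N in the middle of the green band, 8 N at 0.42.
- mug: Bystander: white mug, 80 mm across, 95 mm tall. Origin: centre of its underside.
- wipes: Bystander: wipes canister, white with blue cap, 84 mm across, 190 mm tall. Origin: centre of its underside.
- sprayer: Bystander: white spray bottle with blue head, 72 mm across, 220 mm tall. Origin: centre of its underside.
- stapler: Bystander: black and red stapler, 150 x 36 x 55 mm. Origin: centre of its underside.
- notes: Bystander: block of yellow sticky notes, 76 x 76 x 34 mm. Origin: centre of its underside.
- tape: Bystander: black tape dispenser, 150 x 60 x 85 mm. Origin: centre of its underside.
- mouse: Bystander: black computer mouse, 100 x 60 x 32 mm. Origin: centre of its underside.
Not all that is in view belongs to the job. Leave any purple or white look-alike of the orange_cell alone.

How it is judged (in metres and radians):
On the way, in this order (a step that is already met when the one before it is completed fails the run):
1. the orange battery lies in the cradle, nub uphill, released, with the lever still up (x of orange_cell_mid in the frame of cradle between -0.009 and 0.009 m and y of orange_cell_mid in the frame of cradle between -0.005 and 0.005 m and z of orange_cell_mid in the frame of cradle between -0.005 and 0.005 m and x of orange_cell_nub in the frame of cradle above 0.018 m and angle between the x axis of orange_cell_mid and the x axis of cradle, either way round below 0.12 rad and contact force between each of the fingers, the arm and orange_cell below 0.2 N and linear speed of orange_cell below 0.02 m/s and value of joint lever below 0.1 rad), for 0.2 s.
2. with the battery in the cradle, the robot holds the lever in the green band (x of orange_cell_mid in the frame of cradle between -0.009 and 0.009 m and y of orange_cell_mid in the frame of cradle between -0.005 and 0.005 m and z of orange_cell_mid in the frame of cradle between -0.005 and 0.005 m and x of orange_cell_nub in the frame of cradle above 0.018 m and angle between the x axis of orange_cell_mid and the x axis of cradle, either way round below 0.12 rad and contact force between each of the fingers, the arm and orange_cell below 0.2 N and linear speed of orange_cell below 0.02 m/s and value of joint lever between 0.21 and 0.33 rad and contact force between any of the fingers, the arm and lever above 2 N), for 0.3 s.
At the end, for the whole second after the job is handed in: Orange battery at rest in the cradle, not touched by the robot (within 9 mm along, 5 mm across and in height, 0.12 rad), nub towards the red contact; the robot holds the lever still at 0.21 to 0.33 rad, pushing with over 2 N; green battery within 15 mm of its start (all of step 2 and velocity of joint lever between -0.05 and 0.05 rad/s and distance of green_cell from where it was at the start of the episode below 0.015 m); the arm keeps its last pose, push and grip.
It fails at once if the lever is over-pressed, well into the red (beyond 0.42 rad) (value of joint lever above 0.42 rad).
It fails at once if the green battery is moved more than 15 mm (distance of green_cell from where it was at the start of the episode above 0.015 m).
It fails at once if a bystander is moved more than 30 mm (distance of any of mug, wipes, sprayer, stapler, notes, tape, mouse from where it was at the start of the episode above 0.03 m).
It also fails if it takes over 45 s, if anything falls off the work surface, if the arm or the gripper's body presses on something with over 40 N, if the wrist force passes 120 N, or if a joint passes its speed limit or range.

## Working session

There is one attempt and no reset: what is moved stays moved. The work goes in short steps, Python scripts to look and compute and a tool call to move; the robot and the scene stay as the last step left them, time stands still between calls to the robot, and variables do not carry over. Pictures are saved under pics/ and viewed, at most 10 in all, crops included, and the job is handed in when it is done.

Besides the shell and the picture viewer there is one more tool, called after ">>>" in YAML: its name, and indented under it one key for each argument. servo_tool: Moves the arm, as the interface text tells. Its arguments: {"type":"object","properties":{"fingers":{"type":"array","items":{"type":"number"}},"linear":{"type":"array","items":{"type":"array","items":{"type":"number"}}},"rotation":{"type":"array","items":{"type":"array","items":{"type":"number"}}},"force":{"type":"number"}},"required":["fingers","linear","rotation"]}

```bash
mkdir -p pics
cat > h.py <<'E'
import numpy as np, cv2
from bench import r
def snap(n,f=None):
    s=r.snapshot(n); s['frame']=np.array(s['frame'])
    if f: cv2.imwrite('pics/'+f,s['frame'][:,:,::-1])
    return s
def ray(s,u,v):
    K=np.array([[s['fx'],0,s['cx']],[0,s['fy'],s['cy']],[0,0,1]])
    p=cv2.undistortPoints(np.array([[[u,v]]],float),K,np.array([s['k1'],0,0,0.]))[0,0]
    M=np.array(s['camera_from_world']);R=M[:3,:3];t=M[:3,3]
    d=R.T@np.array([p[0],-p[1],-1]);return -R.T@t,d/np.linalg.norm(d)
def plane(s,u,v,z):
    o,d=ray(s,u,v);return o+d*(z-o[2])/d[2]
def tri(s1,p1,s2,p2):
    o1,d1=ray(s1,*p1);o2,d2=ray(s2,*p2)
    k=np.linalg.lstsq(np.c_[d1,-d2],o2-o1,rcond=None)[0]
    a=o1+d1*k[0];b=o2+d2*k[1];return (a+b)/2,np.linalg.norm(a-b)
def proj(s,P):
    M=np.array(s['camera_from_world']);c=M[:3,:3]@np.array(P,float)+M[:3,3]
    x,y=c[0]/-c[2],-c[1]/-c[2];k=1+s['k1']*(x*x+y*y)
    return s['cx']+s['fx']*x*k,s['cy']+s['fy']*y*k
E
python3 - <<'E'
from h import *
a=snap('scene','scene0.png');b=snap('side','side0.png')
for s in(a,b):
    M=np.array(s['camera_from_world']);print(s['fx'],s['k1'],(-M[:3,:3].T@M[:3,3]).round())
print(r.sense())
E
```

```text
405.5242250008062 -0.0067745721294009634 [1364.  468.  742.]
468.26341911554823 -0.13908988826702212 [ 121. -834. 1244.]
{'time': 0.1, 'joint_pos': array([-6.99791132e+01,  7.51052536e+00,  8.53225699e+01,  1.02199845e-03,
        8.72629983e+01, -4.89121504e+00]), 'qd': array([ 0.11745649, -0.04367325, -0.30939697, -0.06786727,  0.03506199,
        0.14202153]), 'joint_efforts': array([ 8.51181721e-05, -5.70951140e+01, -5.01943588e+01, -2.40774998e-04,
        8.13238701e-03, -1.28466922e-04]), 'tool_pos': array([ 252.61975382, -543.71359931,  249.35648639]), 'tcp_rot': array([-1.79904343e+02, -9.21036422e-03,  2.49120445e+01]), 'ft_force': array([ 0.23725383,  0.63244378, -0.01377852]), 'wrist_torque': array([ 0.0125919 , -0.01567891, -0.03149832]), 'grip_force': 0.0, 'finger_gap': 85.30678025874923}
```

View pics/scene0.png

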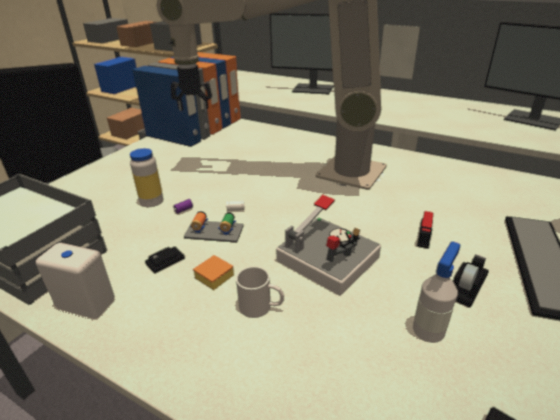

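View pics/side0.png

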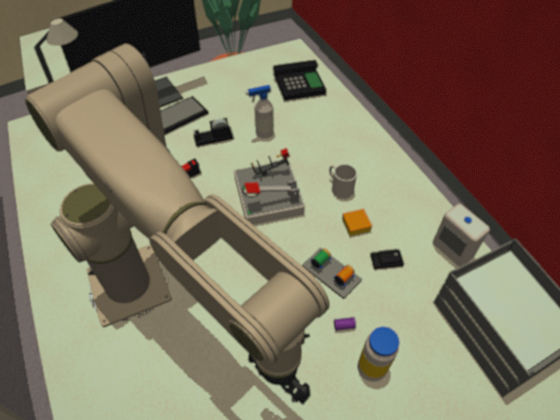

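The scene view shows the rack at (214,228) with orange (199,220) and green (228,220), and the tester at (328,252). The side view shows orange at (345,274), green (321,258), tester (270,190), red pad (252,188) and red holder (285,154). I'll zoom in on both.

Run:
```python
import cv2,numpy as np
a=cv2.imread('pics/scene0.png');b=cv2.imread('pics/side0.png')
f=lambda i,x,y,w,h,k:cv2.resize(i[y:y+h,x:x+w],None,fx=k,fy=k,interpolation=cv2.INTER_CUBIC)
A=f(a,180,195,80,60,5);B=f(a,265,190,120,100,4)[:300];B=f(a,265,190,133,100,3)
C=f(b,295,240,80,60,5);D=f(b,228,140,133,100,3)
o=np.vstack([np.hstack([A,B]),np.hstack([C,D])])
cv2.imwrite('pics/z0.png',o[:600,:800]);print(o.shape)
```

```text
(600, 799, 3)
```

View pics/z0.png

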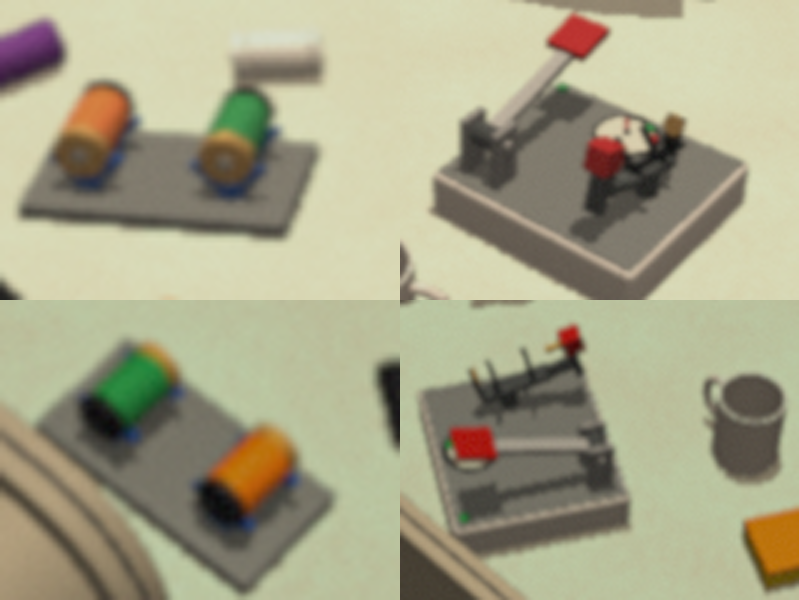

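Run:
```python
from h import *
import pickle
S={}
a=snap('scene');b=snap('side')
np.set_printoptions(suppress=True,precision=1)
def blob(s,lo,hi,box):
    h=cv2.cvtColor(s['frame'],cv2.COLOR_RGB2HSV);m=cv2.inRange(h,lo,hi);x,y,w,e=box
    q=np.zeros_like(m);q[y:y+e,x:x+w]=m[y:y+e,x:x+w];ys,xs=np.nonzero(q);return (xs.mean(),ys.mean()),len(xs)
for n,p,q in[('nubend',(196,226.6),(351.4,270)),('minus',(203,214),(339.4,280)),('pad',(324.3,202),(252,188)),('holder',(332.7,242.7),(284.7,153.3)),]:
    print(n,*tri(a,p,b,q))
oa=blob(a,(8,140,90),(14,255,255),(185,205,28,26));ob=blob(b,(8,150,100),(20,255,255),(330,260,28,25));print(oa,ob,tri(a,oa[0],b,ob[0]))
for n,s,ps in(('scene',a,[(277.3,248.3),(341.7,281.3),(380,245)]),('side',b,[(234.7,170),(246.3,216.7),(304,206.7)])):
    for p in ps: print('top',n,plane(s,*p,50))
# rack top z=12 : scene corners
for p in[(20,212),(288,232),(318,146)]: print('rack sc',plane(a,180+p[0]/5,195+p[1]/5,12))
for p in[(125,340),(333,495),(245,592)]: print('rack sd',plane(b,295+p[0]/5,240+(p[1]-300)/5,12))
```

```text
nubend [ 624.4 -265.3   35.5] 9.280505327417805
minus [ 570.3 -282.1   44. ] 12.34008763593119
pad [457.8  83.5 131.8] 4.329712622380989
holder [619.  179.  130.8] 3.4435627222743026
((np.float64(200.06024096385542), np.float64(217.0722891566265)), 83) ((np.float64(345.38216560509557), np.float64(273.0636942675159)), 157) (array([ 595.5, -272.4,   50.5]), np.float64(12.351847799463382))
top scene [612.4  18.2  50. ]
top scene [651.1 222.7  50. ]
top scene [467.4 260.2  50. ]
top side [462.2 251.3  50. ]
top side [418.5  43.9  50. ]
top side [605.1   0.5  50. ]
rack sc [ 657.9 -282.2   12. ]
rack sc [ 598. -127.   12.]
rack sc [ 515.3 -161.    12. ]
rack sd [ 589.2 -144.    12. ]
rack sd [ 649.2 -298.8   12. ]
rack sd [ 567.8 -332.2   12. ]
```

>>> servo_tool:
  fingers: [0.085,0.085,0.085,0.085,0.085,0.085,0.085,0.085,0.085,0.085]
  linear:
    - [0.425,-0.1,0]
    - [0.425,-0.1,0]
    - [0.425,-0.1,0]
    - [0.425,-0.1,0]
    - [0.425,-0.1,0]
    - [0.425,-0.1,0]
    - [0.425,-0.1,0]
    - [0.425,-0.1,0]
    - [0.425,-0.1,0]
    - [0.425,-0.1,0]
  rotation:
    - [0,0,3]
    - [0,0,3]
    - [0,0,3]
    - [0,0,3]
    - [0,0,3]
    - [0,0,3]
    - [0,0,3]
    - [0,0,3]
    - [0,0,3]
    - [0,0,3]

```text
time: 1.2
tool_pos: [599.1, -270.3, 249.5]
tcp_rot: [-179.9, -0.1, 22.2]
ft_force: [-0.1, -0.7, 0.2]
finger_gap: 84.7
grip_force: 0.0
```

Run:
```python
from h import *
import pickle
s=snap('wrist','w1.png');pickle.dump(s,open('w1.pkl','wb'));q=r.sense();print(q['tool_pos'],q['tcp_rot'],q['time']);M=np.array(s['camera_from_world']);print(s['fx'],s['k1'],(-M[:3,:3].T@M[:3,3]).round())
```

```text
[ 597.52774398 -272.16763576  249.52006593] [-1.79946043e+02  2.34970976e-02  2.21305936e+01] 1.25
378.27557049836565 -0.10293174211119786 [ 668. -242.  373.]
```

View pics/w1.png

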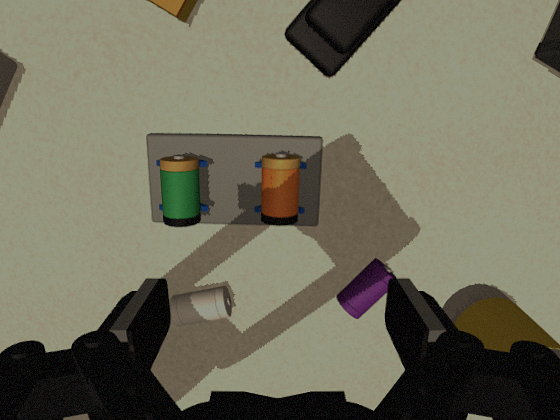

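Run:
```python
from h import *
import pickle
np.set_printoptions(suppress=True,precision=1)
s=pickle.load(open('w1.pkl','rb'))
h=cv2.cvtColor(s['frame'],cv2.COLOR_RGB2HSV);m=cv2.inRange(h,(3,120,40),(20,255,255))
n,l,st,c=cv2.connectedComponentsWithStats(m)
for i in range(1,n):
    if st[i,4]>200: print(st[i],c[i])
N=plane(s,281,154.5,42);B=plane(s,280.5,224,59);print(N,B,(N+B)/2,np.linalg.norm((N-B)[:2]),np.degrees(np.arctan2(*(N-B)[1::-1])))
L=plane(s,261.3,190,43);R=plane(s,300,190,43);print(L,R,np.linalg.norm(L-R))
for p in [(149,134),(321,137),(319,226),(152,222)]: print(plane(s,*p,12))
```

```text
[148   0  41  18 379] [171.4   5.8]
[ 261  154   39   64 2243] [279.8 186.3]
[160 156  39  16 492] [178.8 163.7]
[ 624.8 -263.3   42. ] [ 570.5 -284.9   59. ] [ 597.7 -274.1   50.5] 58.448740381630685 21.73213556789831
[ 588.8 -259.    43. ] [ 601.9 -291.1   43. ] 34.68148672340746
[ 592.3 -141.    12. ]
[ 650.6 -293.9   12. ]
[ 568.6 -328.1   12. ]
[ 508.5 -169.5   12. ]
```

>>> servo_tool:
  fingers: [0.085,0.085,0.085,0.085]
  linear:
    - [0,0,0.05]
    - [0,0,0.1]
    - [0,0,0.12]
    - [0,0,0.12]
  rotation:
    - [0,0,0]
    - [0,0,0]
    - [0,0,0]
    - [0,0,0]

```text
time: 1.65
tool_pos: [592.2, -273.8, 124.8]
tcp_rot: [-179.6, 0.4, 21.8]
ft_force: [0.7, -0.6, -0.4]
finger_gap: 84.5
grip_force: 0.0
```

Run:
```python
from h import *
import pickle
np.set_printoptions(suppress=True,precision=1)
s1=pickle.load(open('w1.pkl','rb'));s=snap('wrist','w2.png');pickle.dump(s,open('w2.pkl','wb'))
q=r.sense();print(q['tool_pos'],q['tcp_rot'],q['time'])
for t in(s1,s):
    m=cv2.inRange(cv2.cvtColor(t['frame'],cv2.COLOR_RGB2HSV),(3,120,40),(20,255,255));n,l,st,c=cv2.connectedComponentsWithStats(m)
    print([(st[i],c[i]) for i in range(1,n) if st[i,4]>300])
```

```text
[ 594.1 -274.6  128.3] [-179.8    0.2   21.8] 1.7
[(array([148,   0,  41,  18, 379], dtype=int32), array([171.4,   5.8])), (array([ 261,  154,   39,   64, 2243], dtype=int32), array([279.8, 186.3])), (array([160, 156,  39,  16, 492], dtype=int32), array([178.8, 163.7]))]
[(array([ 251,  169,   62,  103, 5622], dtype=int32), array([280.5, 220.1])), (array([  92,  172,   62,   29, 1362], dtype=int32), array([122.3, 186.8]))]
```

View pics/w2.png

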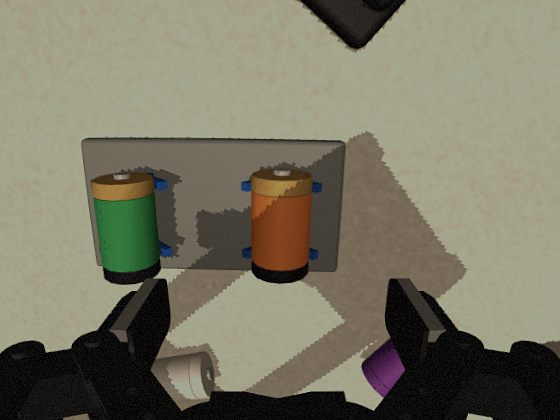

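Run:
```python
from h import *
import pickle
np.set_printoptions(suppress=True,precision=1)
a=pickle.load(open('w1.pkl','rb'));b=pickle.load(open('w2.pkl','rb'))
print(tri(a,(281,154),b,(282,171)),tri(a,(280.5,224),b,(280,281)))
print(plane(b,282,171,42),plane(b,280,281,59),plane(b,251,225,42),plane(b,313,225,42))
```

```text
(array([ 624.7, -263.2,   38.4]), np.float64(0.22162155760324928)) (array([ 569.6, -284.7,   56.5]), np.float64(1.1632252986624736))
[ 625.4 -262.8   42. ] [ 570.6 -283.7   59. ] [ 589.5 -258.1   42. ] [ 602.8 -291.2   42. ]
```

>>> servo_tool:
  fingers: [0.085,0.085,0.085,0.03,0.03,0.03,0.03,0.03]
  linear:
    - [0.002,0,0.05]
    - [0.002,0,0.088]
    - [0.002,0,0.088]
    - [0.002,0,0.088]
    - [0.002,0,0.088]
    - [0.002,0,0.088]
    - [0.002,0,0.088]
    - [0.002,0,0.088]
  rotation:
    - [0,0,0]
    - [0,0,0]
    - [0,0,0]
    - [0,0,0]
    - [0,0,0]
    - [0,0,0]
    - [0,0,0]
    - [0,0,0]
  force: 50

```text
time: 2.5
tool_pos: [599.1, -272.4, 45.6]
tcp_rot: [-180.0, -0.1, 21.9]
ft_force: [-5.4, 10.5, 13.6]
finger_gap: 32.9
grip_force: 48.8
```

>>> servo_tool:
  fingers: [0.03,0.03,0.03,0.03,0.03,0.03]
  linear:
    - [0,0,-0.03]
    - [0,0,-0.08]
    - [0,0,-0.13]
    - [0,0,-0.18]
    - [0,0,-0.235]
    - [0,0,-0.235]
  rotation:
    - [0,0,0]
    - [0,0,0]
    - [0,0,0]
    - [0,0,0]
    - [0,0,0]
    - [0,0,0]

```text
time: 3.1
tool_pos: [601.0, -275.3, 289.1]
tcp_rot: [179.3, -0.6, 21.9]
ft_force: [-0.1, -0.1, -1.0]
finger_gap: 32.8
grip_force: 50.3
```

>>> servo_tool:
  fingers: [0.03,0.03,0.03,0.03,0.03,0.03,0.03,0.03,0.03,0.03]
  linear:
    - [0.013,-0.045,0]
    - [0.026,-0.09,0]
    - [0.038,-0.135,0]
    - [0.051,-0.18,0]
    - [0.064,-0.225,0]
    - [0.077,-0.27,0]
    - [0.09,-0.315,0]
    - [0.102,-0.36,0]
    - [0.115,-0.405,0]
    - [0.128,-0.451,0]
  rotation:
    - [0,0,3.4]
    - [0,0,6.8]
    - [0,0,10.2]
    - [0,0,13.6]
    - [0,0,17]
    - [0,0,20.4]
    - [0,0,23.8]
    - [0,0,27.2]
    - [0,0,30.6]
    - [0,0,34]

```text
time: 4.1
tool_pos: [548.0, 194.3, 278.3]
tcp_rot: [-180.0, -0.1, -12.2]
ft_force: [1.2, 0.2, -0.8]
finger_gap: 32.6
grip_force: 50.3
```

>>> servo_tool:
  fingers: [0.03,0.03]
  linear:
    - [0,0,0]
    - [0,0,0]
  rotation:
    - [0,0,0]
    - [0,0,0]

```text
time: 4.3
tool_pos: [548.1, 193.5, 277.9]
tcp_rot: [-180.0, -0.1, -11.9]
ft_force: [-0.1, -0.1, -1.5]
finger_gap: 33.0
grip_force: 50.4
```

Run:
```python
from h import *
import pickle
np.set_printoptions(suppress=True,precision=1)
s=snap('wrist','w3.png');pickle.dump(s,open('w3.pkl','wb'))
q=r.sense();print(q['tool_pos'],q['tcp_rot'],q['time'],q['finger_gap'],q['ft_force'])
```

```text
[548.4 192.4 277.8] [180.  -0. -12.] 4.35 32.649684844965144 [ 0.2 -1.1 -1.5]
```

View pics/w3.png

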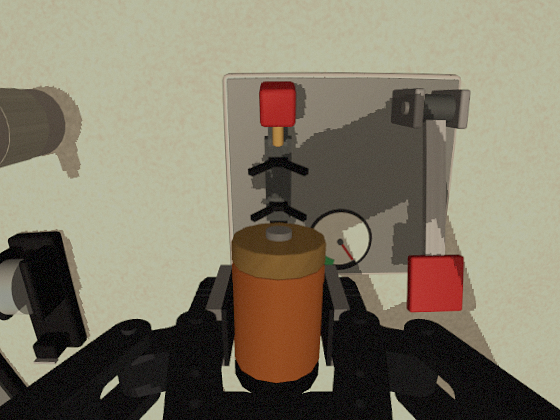

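```bash
cat > m.py <<'E'
from h import *
np.set_printoptions(suppress=True,precision=1)
def cr(s,up,lo,tip):
    U=[plane(s,*p,116.6) for p in up];L=[plane(s,*p,105.7) for p in lo]
    u=sum(U)/2;l=sum(L)/2;print('up',u,np.linalg.norm(U[0]-U[1]),'lo',l,np.linalg.norm(L[0]-L[1]),'dist',np.linalg.norm((u-l)[:2]),'(40.6)')
    yaw=np.arctan2(*(u-l)[1::-1]);T=plane(s,*tip,126.6);d=T[:2]-(u+l)[:2]/2
    print('yaw',np.degrees(yaw),'mid',(u+l)/2,'tip along',d@[np.cos(yaw),np.sin(yaw)],'(43.5+)','lat',d@[-np.sin(yaw),np.cos(yaw)])
E
python3 - <<'E'
from m import *
import pickle
s=pickle.load(open('w3.pkl','rb'))
cr(s,[(250,173),(308,173)],[(251,218),(306,218)],(278,146))
for n,p in dict(TL=(224,74),TR=(460,76),L2=(232,260)).items(): print(n,plane(s,*p,50))
for p in[(408,257),(462,256),(463,310),(408,311)]: print('pad',plane(s,*p,139))
print(np.mean([plane(s,*p,139) for p in[(408,257),(462,256),(463,310),(408,311)]],0))
print('nub',plane(s,279.5,232,278),'edges',plane(s,232,245,278),plane(s,326,245,278))
print('holder top',plane(s,277.5,104,145))
img=s['frame'][60:280,215:335];cv2.imwrite('pics/z3.png',cv2.resize(img,None,fx=2.7,fy=2.7,interpolation=2)[:,:,::-1])
E
```

```text
up [566.5 187.8 116.6] 44.289343053234894 lo [527.9 196.3 105.7] 45.14875825532816 dist 39.572101715739606 (40.6)
yaw -12.384358218209032 mid [547.2 192.1 111.1] tip along 41.52175131709474 (43.5+) lat 0.9724837579953871
TL [651.4 219.4  50. ]
TR [608.5  10.7  50. ]
L2 [476.4 255.   50. ]
pad [487.2 104.  139. ]
pad [478.6  61.8 139. ]
pad [429.7  63.  139. ]
pad [439.7 108.5 139. ]
[458.8  84.3 139. ]
nub [577.  186.4 278. ] edges [575.7 203.6 278. ] [568.9 171.4 278. ]
holder top [617.2 178.3 145. ]
```

View pics/z3.png

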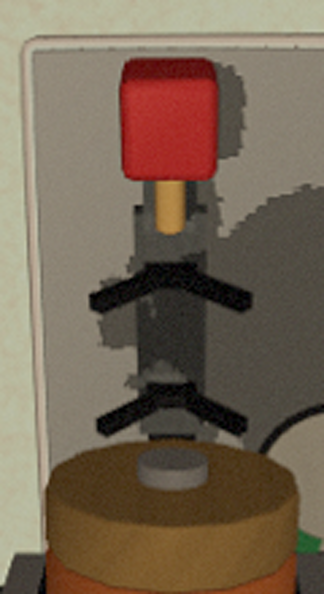

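The zoom shows the V saddle tips at image (250–308,172) and (251–306,218), and the probe tip at (278,146). The spans and yaw match the given sizes. Next I tilt 15° above the cradle and take a second view to check height.

>>> servo_tool:
  fingers: [0.03,0.03,0.03,0.03]
  linear:
    - [-0.02,0,0.014]
    - [-0.039,0,0.027]
    - [-0.039,0,0.027]
    - [-0.039,0,0.027]
  rotation:
    - [0,7.5,0]
    - [0,15,0]
    - [0,15,0]
    - [0,15,0]

```text
time: 4.75
tool_pos: [508.3, 199.1, 248.6]
tcp_rot: [179.9, -14.9, -12.1]
ft_force: [0.5, -0.5, -0.1]
finger_gap: 32.8
grip_force: 50.4
```

Run:
```python
from h import *
import pickle
np.set_printoptions(suppress=True,precision=1)
s=snap('wrist','w4.png');pickle.dump(s,open('w4.pkl','wb'))
q=r.sense();print(q['tool_pos'],q['tcp_rot'],q['time'],q['finger_gap'],q['ft_force'])
```

```text
[510.6 199.6 251.2] [-180.   -15.1  -12.1] 4.8 32.5065749926128 [ 0.7 -0.4 -0.4]
```

View pics/w4.png

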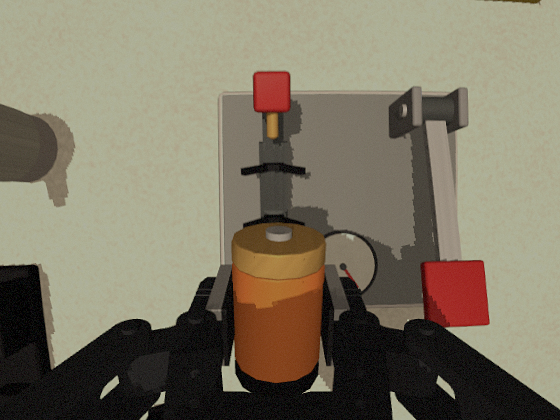

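Run:
```python
from m import *
import pickle
a=pickle.load(open('w3.pkl','rb'));b=pickle.load(open('w4.pkl','rb'))
for n,p,q in [('u1',(249.5,172),(241.5,171)),('u2',(308,172),(305,172)),('l1',(252,217.8),(244.5,223.5)),('l2',(306,217.8),(304,223)),('tip',(278,146),(272.5,137.5)),('holder',(277.5,104),(272,92)),('pad',(435.5,283.5),(455.5,293))]: print(n,*tri(a,p,b,q))
cr(b,[(241.5,171),(305,172)],[(244.5,223.5),(304,223)],(272.5,137.5))
for s in (a,b):
    M=np.array(s['camera_from_world']);print(-M[:3,:3].T@M[:3,3])
    m=cv2.inRange(cv2.cvtColor(s['frame'],cv2.COLOR_RGB2HSV),(172,150,80),(180,255,255))|cv2.inRange(cv2.cvtColor(s['frame'],cv2.COLOR_RGB2HSV),(0,200,80),(4,255,255));n,l,st,c=cv2.connectedComponentsWithStats(m)
    print([(st[i],c[i]) for i in range(1,n) if st[i,4]>300])
```

```text
u1 [572.  210.2 116.5] 1.0058491529660654
u2 [562.  166.1 112.9] 0.35835005414626186
l1 [534.8 216.8 113. ] 0.35649559505159945
l2 [526.1 174.5 113.8] 0.3773483943845385
tip [588.5 184.2 130.6] 0.3665173436176102
holder [617.1 178.4 136.7] 0.17407175572186367
pad [458.7  83.9 137.6] 0.06342238686016369
up [566.9 188.6 116.6] 45.31858978654284 lo [529.9 195.9 105.7] 44.34974689014464 dist 37.7076810864022 (40.6)
yaw -11.158297791566955 mid [548.4 192.3 111.1] tip along 41.46231422538114 (43.5+) lat 0.047520190831809334
[620.8 178.  401.3]
[(array([260,  82,  35,  45, 606], dtype=int32), array([277.7, 102.3]))]
[547.7 190.7 386.9]
[(array([436, 261,  53,  66, 870], dtype=int32), array([470.6, 293. ]))]
```

>>> servo_tool:
  fingers: [0.03,0.03,0.03,0.03,0.03,0.03,0.03,0.03]
  linear:
    - [0,0,0.04]
    - [0,0,0.08]
    - [0,0,0.11]
    - [0,0,0.125]
    - [0,0,0.132]
    - [0,0,0.135]
    - [0,0,0.137]
    - [0,0,0.137]
  rotation:
    - [0,0,0]
    - [0,0,0]
    - [0,0,0]
    - [0,0,0]
    - [0,0,0]
    - [0,0,0]
    - [0,0,0]
    - [0,0,0]

```text
time: 5.6
tool_pos: [546.1, 193.6, 119.8]
tcp_rot: [-179.9, -15.1, -12.1]
ft_force: [0.4, 0.8, -1.0]
finger_gap: 32.6
grip_force: 50.6
```

Run:
```python
from h import *
np.set_printoptions(suppress=True,precision=1)
w=snap('wrist');b=snap('side');a=snap('scene')
f=lambda i,x,y,ww,h,k:cv2.resize(i[y:y+h,x:x+ww],None,fx=k,fy=k,interpolation=cv2.INTER_CUBIC)
o=np.hstack([f(w['frame'],150,0,250,420,1.4)[:588],np.vstack([f(b['frame'],235,130,90,60,4.8),f(a['frame'],290,200,90,60,4.8)])[:588]])
cv2.imwrite('pics/z5.png',o[:,:,::-1]);print(o.shape)
q=r.sense();print(q['tool_pos'],q['tcp_rot'],q['time'],q['finger_gap'],q['ft_force'])
```

```text
Traceback (most recent call last):
ValueError: all the input array dimensions except for the concatenation axis must match exactly, but along dimension 0, the array at index 0 has size 588 and the array at index 1 has size 576
```

>>> servo_tool:
  fingers: [0.03,0.03,0.03]
  linear:
    - [0,0,0.001]
    - [0,0,0.0025]
    - [0,0,0.0025]
  rotation:
    - [0,0,0]
    - [0,0,0]
    - [0,0,0]

```text
time: 6.05
tool_pos: [546.3, 193.9, 119.0]
tcp_rot: [-179.9, -15.1, -12.1]
ft_force: [-14.8, -2.4, 22.0]
finger_gap: 32.7
grip_force: 53.1
```

Run:
```python
from h import *
np.set_printoptions(suppress=True,precision=1)
w=snap('wrist');b=snap('side');a=snap('scene')
f=lambda i,x,y,ww,h,k:cv2.resize(i[y:y+h,x:x+ww],None,fx=k,fy=k,interpolation=cv2.INTER_CUBIC)
o=np.hstack([f(w['frame'],150,0,250,420,1.4)[:576],np.vstack([f(b['frame'],235,130,90,60,4.8),f(a['frame'],290,200,90,60,4.8)])[:588]])
cv2.imwrite('pics/z5.png',o[:,:,::-1]);print(o.shape)
q=r.sense();print(q['tool_pos'],q['tcp_rot'],q['time'],q['finger_gap'],q['ft_force'])
```

```text
(576, 782, 3)
[546.3 193.9 119. ] [-179.9  -15.1  -12.1] 6.2 32.40653687987753 [-14.7  -1.7  22.2]
```

View pics/z5.png

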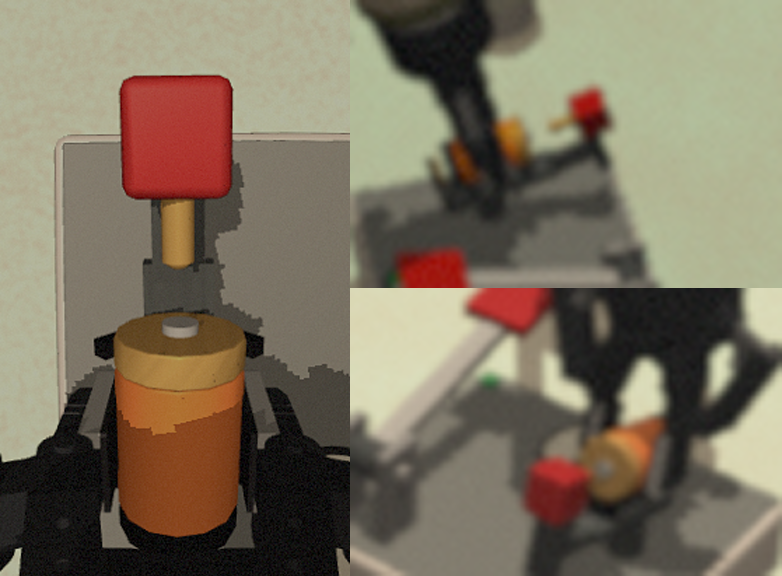

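It is in contact with the saddles: 26 N, mostly square to the slope, at TCP z=119. That fits the grasp being about 3.5 mm above the axis. The probe–nub gap is about 14 mm, as expected. I'll ease off slightly and open.

>>> servo_tool:
  fingers: [0.03,0.03,0.04,0.05,0.06,0.07,0.07,0.07]
  linear:
    - [0,0,-0.001]
    - [0,0,-0.001]
    - [0,0,-0.001]
    - [0,0,-0.001]
    - [0,0,-0.001]
    - [0,0,-0.001]
    - [0,0,-0.001]
    - [0,0,-0.001]
  rotation:
    - [0,0,0]
    - [0,0,0]
    - [0,0,0]
    - [0,0,0]
    - [0,0,0]
    - [0,0,0]
    - [0,0,0]
    - [0,0,0]

```text
time: 7.0
tool_pos: [545.3, 193.1, 116.3]
tcp_rot: [180.0, -15.0, -12.1]
ft_force: [-0.6, -0.0, 0.2]
finger_gap: 70.0
grip_force: 0.0
```

>>> servo_tool:
  fingers: [0.07,0.07,0.07,0.07,0.07]
  linear:
    - [0,0,-0.02]
    - [0,0,-0.06]
    - [0,0,-0.1]
    - [0,0,-0.14]
    - [0,0,-0.14]
  rotation:
    - [0,0,0]
    - [0,0,0]
    - [0,0,0]
    - [0,0,0]
    - [0,0,0]

```text
time: 7.5
tool_pos: [512.2, 202.2, 259.5]
tcp_rot: [-179.6, -15.5, -12.1]
ft_force: [0.2, 1.8, -0.5]
finger_gap: 69.9
grip_force: 0.0
```

Run:
```python
from h import *
import pickle
s=snap('wrist','w6.png');pickle.dump(s,open('w6.pkl','wb'))
q=r.sense();print(q['tool_pos'].round(1),q['tcp_rot'].round(1),q['time'],q['finger_gap'],q['ft_force'].round(1))
```

```text
[511.4 201.7 256.2] [-179.8  -15.4  -12.1] 7.55 70.1150446774901 [ 0.  -0.3  0.2]
```

View pics/w6.png

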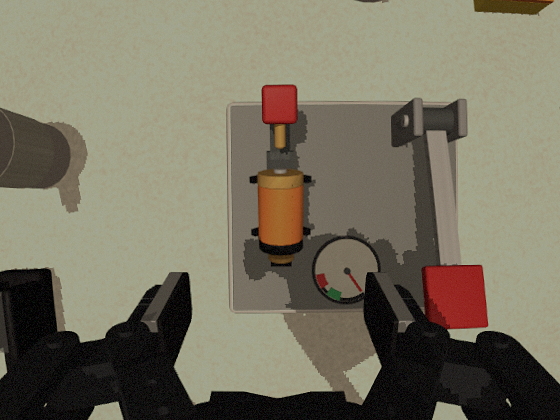

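The battery is seated in both saddles, straight, nub towards the probe. The nub is at (280,170), and the black end at row 254 is just clear of the brass stop. The lever is up. I'm checking the numbers, then going above the pad.

>>> servo_tool:
  fingers: [0.0,0.0,0.0,0.0,0.0,0.0,0.0,0.0]
  linear:
    - [-0.011,0.031,0.0]
    - [-0.022,0.062,0.015]
    - [-0.033,0.094,0.03]
    - [-0.044,0.125,0.047]
    - [-0.044,0.125,0.047]
    - [-0.044,0.125,0.047]
    - [-0.044,0.125,0.047]
    - [-0.044,0.125,0.047]
  rotation:
    - [0,-4,0]
    - [0,-8,0]
    - [0,-12,0]
    - [0,-15,0]
    - [0,-15,0]
    - [0,-15,0]
    - [0,-15,0]
    - [0,-15,0]

```text
time: 8.35
tool_pos: [454.5, 85.7, 195.5]
tcp_rot: [-180.0, -0.1, -12.0]
ft_force: [-0.5, -0.6, 1.0]
finger_gap: 0.1
grip_force: 0.0
```

Run:
```python
from m import *
import pickle
b=pickle.load(open('w6.pkl','rb'))
print('nub',plane(b,280,170,123),'exp',np.array([547.2,192.4])+30.7*.966*np.array([.978,-.21]))
q=r.sense();print(q['tool_pos'],q['tcp_rot'],q['time'],q['finger_gap'],q['ft_force'])
def red(s):
    h=cv2.cvtColor(s['frame'],cv2.COLOR_RGB2HSV);m=cv2.inRange(h,(0,150,70),(5,255,255))|cv2.inRange(h,(172,150,70),(180,255,255))
    n,l,st,c=cv2.connectedComponentsWithStats(m);return [(st[i].tolist(),c[i]) for i in range(1,n) if st[i,4]>40]
for n in('wrist','side','scene'):
    s=snap(n,n+'7.png');print(n,red(s));print(' pad proj up',proj(s,[458.7,83.9,138]),'mid',proj(s,[452.8,85.1,102]))
```

```text
nub [573.  187.4 123. ] exp [576.2 186.2]
[454.5  85.7 195.5] [-180.    -0.1  -12. ] 8.35 0.11061885314008439 [-0.5 -0.6  1. ]
wrist [([151, 196, 16, 19, 174], array([158.8, 204.5])), ([191, 196, 18, 23, 90], array([199.4, 207.2])), ([237, 197, 86, 87, 6396], array([279.5, 234.7])), ([10, 373, 21, 12, 162], array([ 20. , 378.6]))]
 pad proj up (np.float64(278.4007717650038), np.float64(240.22998387139694)) mid (np.float64(278.2860185831345), np.float64(228.10791324399827))
side [([293, 0, 267, 287, 38716], array([468.3,  95.1])), ([161, 163, 30, 21, 214], array([175.5, 172.9])), ([245, 183, 15, 10, 121], array([252.2, 187.4]))]
 pad proj up (np.float64(251.53652529951822), np.float64(186.13625057124705)) mid (np.float64(250.23257232907665), np.float64(193.91855714843982))
scene [([316, 196, 18, 13, 141], array([324.1, 201.6])), ([422, 212, 11, 20, 163], array([426.8, 221.3])), ([327, 236, 13, 13, 123], array([332.6, 241.9]))]
 pad proj up (np.float64(323.7039034746788), np.float64(200.6633644287908)) mid (np.float64(324.4628924269476), np.float64(210.43701079983327))
```

>>> servo_tool:
  fingers: [0.0,0.0,0.0,0.0,0.0,0.0,0.0,0.0]
  linear:
    - [0,0,0.015]
    - [0,0,0.03]
    - [0,0,0.04]
    - [0,0,0.048]
    - [0,0,0.056]
    - [0,0,0.062]
    - [0,0,0.066]
    - [0,0,0.066]
  rotation:
    - [0,0,0]
    - [0,0,0]
    - [0,0,0]
    - [0,0,0]
    - [0,0,0]
    - [0,0,0]
    - [0,0,0]
    - [0,0,0]

```text
time: 9.3
tool_pos: [453.9, 84.9, 128.6]
tcp_rot: [-180.0, 0.0, -12.1]
ft_force: [-3.1, 1.2, 4.1]
finger_gap: 0.2
grip_force: 2.4
```

```bash
cat > p.py <<'E'
from m import *
q=r.sense();print(q['tool_pos'],q['tcp_rot'],q['time'],q['finger_gap'],q['ft_force'])
for n in('wrist','side','scene'):
    s=snap(n);h=cv2.cvtColor(s['frame'],cv2.COLOR_RGB2HSV)
    m=cv2.inRange(h,(0,150,70),(5,255,255))|cv2.inRange(h,(172,150,70),(180,255,255));g=cv2.inRange(h,(50,120,50),(85,255,255))
    for k,mm in(('red',m),('green',g)):
        c_,l,st,c=cv2.connectedComponentsWithStats(mm);print(n,k,[(st[i].tolist(),c[i].round(1).tolist()) for i in range(1,c_) if 15<st[i,4]<9000])
E
python3 p.py
```

```text
[453.9  84.9 128.6] [-180.     0.   -12.1] 9.3 0.1895022422906255 [-3.1  1.2  4.1]
wrist red [([112, 226, 22, 23, 294], [122.2, 236.1]), ([151, 228, 9, 32, 137], [155.0, 243.6]), ([224, 232, 107, 92, 5050], [278.3, 261.2])]
wrist green [([133, 247, 23, 20, 236], [143.4, 256.9]), ([331, 253, 10, 19, 144], [334.6, 262.2])]
side red [([281, 149, 7, 7, 34], [284.2, 152.0]), ([191, 160, 5, 5, 18], [193.1, 161.9]), ([161, 163, 30, 21, 216], [175.4, 173.0]), ([244, 190, 15, 10, 89], [250.6, 195.4])]
side green [([305, 73, 17, 15, 165], [313.1, 79.8]), ([314, 251, 15, 14, 123], [321.3, 257.2])]
scene red [([316, 207, 19, 9, 82], [325.3, 210.8]), ([422, 212, 11, 20, 164], [426.8, 221.4]), ([327, 236, 12, 13, 123], [332.7, 241.9])]
scene green [([224, 214, 9, 9, 54], [228.9, 217.7])]
```

>>> servo_tool:
  fingers: [0.0,0.0,0.0,0.0]
  linear:
    - [0,0,0.003]
    - [0,0,0.006]
    - [0,0,0.0075]
    - [0,0,0.0075]
  rotation:
    - [0,0,0]
    - [0,0,0]
    - [0,0,0]
    - [0,0,0]

```text
time: 9.85
tool_pos: [454.3, 84.9, 121.8]
tcp_rot: [-180.0, -0.0, -12.1]
ft_force: [-3.7, 0.5, 4.8]
finger_gap: 0.0
grip_force: 3.0
```

```bash
cat >> p.py <<'E'
    if n=='wrist':
        cv2.imwrite('pics/w9.png',s['frame'][:,:,::-1]);C=np.array([477.9,145.9])
        for k,mm in(('red',m),('green',g)):
            c_,l,st,c=cv2.connectedComponentsWithStats(mm)
            for i in range(1,c_):
                if st[i,4]<60 or c[i][0]>215: continue
                ys,xs=np.nonzero(l==i);P=np.array([plane(s,x,y,54)[:2] for x,y in zip(xs,ys)])-C
                A=np.degrees(np.arctan2(P[:,1],P[:,0]))%360;R=np.hypot(*P.T);o=R>R.max()-8
                print('  ANG',k,len(xs),'r',R.min(),R.max(),'ang outer',A[o].min(),A[o].mean(),A[o].max())
E
python3 p.py
```

```text
[454.3  84.9 121.8] [-180.    -0.   -12.1] 9.85 0.014913080422297853 [-3.7  0.5  4.8]
wrist red [([107, 230, 23, 24, 314], [117.6, 241.0]), ([139, 233, 16, 30, 140], [146.8, 247.7]), ([224, 233, 107, 91, 4810], [278.6, 262.5])]
wrist green [([128, 252, 25, 21, 257], [140.8, 263.0]), ([330, 258, 13, 21, 190], [335.5, 267.9])]
  ANG red 314 r 21.17003440618879 29.951500463392566 ang outer 88.39142406611964 102.44282175770626 116.45518339118476
  ANG red 140 r 6.322516477296243 25.661658883648766 ang outer 138.16983912168084 141.790559549381 145.50284044978446
  ANG green 257 r 21.673651903904577 30.35999737783557 ang outer 127.94252943754533 142.01724498929855 155.504186701323
side red [([281, 149, 7, 7, 34], [284.2, 151.9]), ([191, 160, 5, 5, 18], [193.1, 161.9]), ([161, 163, 30, 21, 214], [175.5, 172.9]), ([244, 192, 15, 10, 89], [250.9, 197.0])]
side green [([305, 72, 17, 16, 170], [313.0, 79.8]), ([314, 251, 15, 14, 121], [321.2, 257.2])]
scene red [([317, 209, 17, 9, 72], [325.5, 212.9]), ([422, 212, 11, 20, 163], [426.8, 221.3]), ([327, 236, 12, 13, 124], [332.7, 241.9])]
scene green [([224, 214, 9, 9, 52], [228.8, 217.6])]
```

The needle is at 141.8° and the green band runs 128–155.5°, middle 142.0°. I'll hold there, check that the battery hasn't moved, and hand in.

>>> servo_tool:
  fingers: [0.0,0.0,0.0,0.0,0.0]
  linear:
    - [0,0,0]
    - [0,0,0]
    - [0,0,0]
    - [0,0,0]
    - [0,0,0]
  rotation:
    - [0,0,0]
    - [0,0,0]
    - [0,0,0]
    - [0,0,0]
    - [0,0,0]

```text
time: 10.5
tool_pos: [454.3, 84.9, 122.0]
tcp_rot: [-180.0, -0.0, -12.1]
ft_force: [-4.0, 0.9, 5.9]
finger_gap: -0.2
grip_force: 3.0
```

```bash
python3 - <<'E'
from m import *
s=snap('wrist')
m=cv2.inRange(cv2.cvtColor(s['frame'],cv2.COLOR_RGB2HSV),(8,120,60),(22,255,255));n,l,st,c=cv2.connectedComponentsWithStats(m)
for i in range(1,n):
    if st[i,4]>150: print(st[i],plane(s,*c[i],130))
print(r.sense()['ft_force'],r.sense()['tool_pos'])
E
python3 p.py | grep ANG
```

```text
[  0 147   9  38 195] [526.5 161.1 130. ]
[-3.2  1.1  5.7] [454.3  84.9 122. ]
  ANG red 313 r 21.06454820396135 29.977046923872535 ang outer 88.46895800394978 102.39065132635197 116.44801562590578
  ANG red 140 r 6.1943669897584375 25.513312604328135 ang outer 138.7653912059693 142.2063011940279 146.03927723352803
  ANG green 255 r 21.782008069442774 30.346239718956078 ang outer 127.89957511260363 142.0986390324989 155.58995372269518
```

```bash
python3 -c "
from bench import r
print(r.hand_in())"
```

```text
the job is handed in; nothing more can be done
None
```

I laid the orange battery in the cradle nub uphill and let go of it. I then handed in at about 10.5 s with the lever held in the middle of the green band (needle 142.2°, band middle 142.1°, about 6 N upward on the tool); no verdict came back, and I could not see the battery once the lever was pressed.

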